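# Hold an anchor stud centred in an oak post foot for bonding

### The job

Get the oak post foot ready for bonding in its anchor: lay the steel fin bracket flat in the shallow housing on top of the post foot, the way round that brings its hole over the bore, and let go of it. Then take the stud with the long coupling nut out of the rack and lower it upright down the middle of the bore, without touching bracket or wood, until the nut's underside is a finger's breadth (about 15 mm) above the bracket plate, and finish while still holding it there, centred and still, so that resin can be run in all round it. Lay the bracket down rather than dropping it, and leave the other studs, the tape roll and the padlock where they are.

Things in the scene. Friction and masses are not known exactly. Their poses are not given: they have to be found in the camera images.
- bore (a point): Centre of the mouth of the post foot's bore, on the housing's floor, 96 mm above the bench; same axes as the post foot, z up along the bore. The bore is round, 22 mm in diameter, 72 mm deep, closed below. The housing's centre is 18 mm from this point along +x.
- bracket_fin (a point): Steel fin bracket, loose, 0.3 to 0.5 kg, lying on its plate: plate 100 (x) x 70 (y) x 8 mm, across it an upright fin 10 mm thick (x), 56 mm long (y), top 48 mm above the plate's underside: grip it there. This point: middle of the fin, 28 mm above the underside, 25 mm from the plate's centre along +x. In the housing, x along the post's x, it has 2.5 mm play all round and stands 2 mm proud.
- bracket_hole (a point): The middle of the bracket's 26 mm through hole, at the plate's upper face (8 mm above its underside), 18 mm along -x from the plate's centre, 43 mm from the middle of the fin; same axes as bracket_fin.
- stud_nut (a point): The stud to use: 12 mm threaded steel rod with a long hexagonal coupling nut as its head, 0.12 kg, standing loosely upright in one hole of the rack. This point: middle of the nut, on the axis; z up along the stud. Nut 36 mm tall, 19 mm across flats, one pair of flats facing along y; the rod reaches 75 mm down from its underside. In the rack the nut's underside is 25 mm above the wood.
- stud_tip (a point): The lower end of that stud, on its axis, 93 mm below the middle of the nut.
- rack: Fixed dark wooden rack, a block 176 (x) x 46 (y) x 62 mm high on a foot 196 x 60 x 8 mm; origin at the centre of its underside. Three holes of 13 mm diameter and 50 mm depth in a row along x, at -62, 0 and +62 mm. A stud stands in each; which is where changes.
- stud_plain_nut (a point): A bystander in the rack: threaded rod of 12 mm with an ordinary thin nut (10 mm tall, 19 mm across flats) with 26 mm of bare thread above it; this point is the middle of the nut. It stands as high as the stud to use.
- stud_eye_ring (a point): A bystander in the rack: 12 mm stud with a ring (eye) of 36 mm outer diameter as its head; this point is the middle of the ring. It stands about as high as the stud to use.
- tape_roll: A bystander: roll of brown paper tape lying flat, 74 mm in diameter, 25 mm high; origin at the centre of its underside.
- padlock: A bystander: small brass padlock lying flat, 59 x 38 x 13 mm; origin at the centre of its underside.
- post: Oak post foot, fixed: a pale oak block 130 (x) x 100 (y) mm on a plywood base 166 x 136 x 12 mm; its rim is 102 mm above the bench. Origin: centre of the base's underside, on the bench. In its top a housing 105 (x) x 75 (y) mm, centred on the block, 6 mm deep (floor 96 mm above the bench); the bore goes down from the housing's floor, 18 mm from the middle along -x.
Things that resemble listed ones, but are neither listed nor needed, are in the scene too. There is more than one size of the part that bears bracket_fin; the job needs the smaller.

How it is judged (in metres and radians):
On the way, in this order (a step that is already met when the one before it is completed fails the run):
1. the bracket lies flat in the housing with its hole over the bore, and is let go (horizontal distance between bracket_hole and bore below 0.005 m and z of bracket_hole in the frame of bore below 0.01 m and angle between bracket_hole's own z axis and vertical below 0.03 rad and contact force between the fingers and bracket below 0.05 N), for 0.2 s.
2. the coupling-nut stud is lifted clear of the rack, held by the gripper (height (world z) of stud_tip above 0.065 m and contact force between the fingers and stud above 1 N), for 0.1 s.
At the end, for the whole second after the job is handed in: Gripper holds the coupling-nut stud still, upright within 0.06 rad, tip within 3 mm and nut within 4 mm of the bore axis, nut 6 to 24 mm above the plate, touching neither wood nor bracket; bracket flat in the housing, let go, its hole within 5 mm of the bore axis (all of step 1 and horizontal distance between stud_tip and bore below 0.003 m and horizontal distance between stud_nut and bore below 0.004 m and angle between stud_nut's own z axis and vertical below 0.06 rad and z of stud_tip in the frame of bore between -0.061 and -0.043 m and contact force between the fingers and stud above 1 N and contact force between stud and post below 0.05 N and contact force between stud and bracket below 0.05 N and linear speed of stud below 0.02 m/s); the arm keeps its last pose, push and grip.
It fails at once if the stud touches the post foot or the bracket (contact force between stud and post above 1 N or contact force between stud and bracket above 1 N).
It fails at once if the bracket is dropped (falls free for more than about 20 mm) (linear speed of bracket above 0.6 m/s and contact force between the fingers and bracket below 0.05 N).
It fails at once if another stud is pulled out or bent over, or the tape roll or padlock is shifted by more than 20 mm (distance of any of stud_plain_nut, stud_eye_ring, tape_roll, padlock from where it was at the start of the episode above 0.02 m).
It also fails if it takes over 58 s, if anything falls off the work surface, if the arm or the gripper's body presses on something with over 40 N, if the wrist force passes 120 N, or if a joint passes its speed limit or range.

### The arm

A 6-joint arm with a two-finger parallel gripper is mounted at the origin on a cart in front of the work surface, level with it; the furniture and walls round the work are solid. World frame = base frame: x ahead of the robot, y to its left, z up, the work surface at z = 0. Lengths are in mm, angles in rad, forces in N, time in s.
With the tool pointing down it reaches from about 350 to 875 mm from the base axis. Payload 4.2 kg.
Tool frame: the origin (TCP) lies midway between the tips of the shut fingers; the grasp point (between the pads) lies 19 mm behind it; z points along the fingers, y is the line along which they close (so a half turn about z gives the same grasp; the last joint's range is limited). The gripper opens to 85 mm and grips with 20 to 120 N. Pads are 22 mm wide; open, the fingers measure 114 mm over their backs; the gripper's body (76 mm by 85 mm) begins 54 mm behind the grasp point. The pads swing forward as they close: fully open they stand 13 mm farther back than shut.
Start: joints at [1.412, 0.385, 0.008, 0, -1.194, -0.259], TCP at [253.561, 571.232, 231.312] pointing down, gripper open.
Joint ranges: [-3.14, 3.14], [-1.21, 2.06], [-1.07, 1.41], [-3.16, 2.05], [-2.99, -0.16], [-3.1, 3.1]. Speed limits (rad/s): [2.79, 2.79, 3.14, 3.14, 3.14, 3.14].

### API

Orientations are given as a unit quaternion [x, y, z, w].
In Python, from bench import arm gives the robot as it stands. The module is installed in compiled form; this text tells all that it offers.
- The arm moves only by the shell command python3 -m handwheel 'ROWS' [OPENING]. ROWS is JSON, a list of rows, each an object of numbers: "x", "y", "z": the shift along the world's x, y, z each as a share of 20 cm, from -1 to 1; "ax", "ay", "az": the turn, a rotation vector about the world's x, y, z each as a share of 90 degrees, from -1 to 1. In form: [{"x": .., "y": .., "z": .., "ax": .., "ay": .., "az": ..}, ...]. A call has exactly 8 rows; each row shifts and turns the commanded pose from where the row before left it; what a row does not reach is not made up. A row lasts 1/10 s, in which the tool goes at most 50 mm and 8.59 degrees, less where a joint would pass 70% of its speed; a pose out of reach is approached as far as the arm can. A call with a number of a shift or a turn outside -1 to 1 is refused whole. A call with a gripper value outside its range is refused whole. OPENING is the opening, from -1 (shut) to 1 (fully open), set as the call begins (- or left out, the last holds). The fingers move at their own pace and stop on an object; the grip force is fixed at half the most. Time passes only in rows, so rows that do not move let the fingers close, or fill a call up. It gives the time, the measured TCP pose, the force, the opening and the grip force at its end, in the units of the state.
- arm.read_state(): the state, without advancing time (a new reading comes with each control period).
- arm.get_image(name): name is "scene" or "top" or "wrist"; returns the picture (400x640x3 uint8, red, green, blue); there is no depth.
- arm.camera_params(name): a dict with "K" (3x3 intrinsics, pixels), "position" and "orientation" of the camera in the world. Camera axes: x right, y down, z forward; pixel columns grow to the right and rows downward; lengths in mm; the calibration is good to about 2 mm. A picture is of the moment at which its call begins: read the wrist's pose just before it. camera_params takes no time and is no camera call; for the wrist camera it gives the pose at the moment of the call.
- arm.job_done(): hands the job in; it is judged then, once.
The state is a dict: "clock": time; "joints": joint angles; "joint_vel": joint speeds; "joint_efforts": joint torques, N m; "position": TCP position; "ee_rot": TCP orientation; "contact_force": force on the tool from outside, world axes, zero at the start; "wrist_torque": the same for the moment, N m; "gripper_width": finger opening in mm; "grasp_force": force on a finger pad.
Only numpy, scipy, OpenCV 4.12 (cv2) and the standard library are available. Lean on these libraries where they do the work, as an engineer would, in place of code of your own. Each camera call takes 0.05 s, during which the arm holds its last target. There are 200 camera calls.

## Working session

There is one attempt and no reset: what is moved stays moved. The work goes in short steps, Python scripts to look and compute and a shell command to move; the robot and the scene stay as the last step left them, time stands still between calls to the robot, and variables do not carry over. Pictures are saved under pics/ and viewed, at most 10 in all, crops included, and the job is handed in when it is done.

```bash
mkdir -p pics; cat > h.py <<'E'
import numpy as np,cv2
from bench import arm
from scipy.spatial.transform import Rotation as R
def grab(n,f):
    p=arm.camera_params(n);im=arm.get_image(n);cv2.imwrite('pics/'+f,im[:,:,::-1]);np.save('pics/'+f+'.npy',p,allow_pickle=True);return im,p
def load(f): return cv2.imread('pics/'+f),np.load('pics/'+f+'.npy',allow_pickle=True).item()
def cast(p,uv,z):
    uv=np.atleast_2d(np.array(uv,float));d=np.c_[uv,np.ones(len(uv))]@np.linalg.inv(np.array(p['K'])).T
    d=R.from_quat(p['orientation']).apply(d);o=np.array(p['position']);return o+d*((z-o[2])/d[:,2])[:,None]
def proj(p,X):
    c=R.from_quat(p['orientation']).inv().apply(np.atleast_2d(X)-np.array(p['position']));u=c@np.array(p['K']).T;return u[:,:2]/u[:,2:]
E
python3 - <<'E'
from h import *
for n in('top','scene'):
    im,p=grab(n,n+'0.png');print(n,p)
s=arm.read_state();print(s)
E
```

```text
top {'K': array([[475.12748751,   0.        , 318.90523867],
       [  0.        , 475.12748751, 203.93140412],
       [  0.        ,   0.        ,   1.        ]]), 'position': array([ 4.50144259e+02, -9.67121471e-01,  1.46147163e+03]), 'orientation': array([ 0.71141312, -0.70109882,  0.03330742, -0.03524804])}
scene {'K': array([[508.08332038,   0.        , 315.51667895],
       [  0.        , 508.08332038, 204.45343248],
       [  0.        ,   0.        ,   1.        ]]), 'position': array([-367.58862507, -462.39884866, 1131.68507234]), 'orientation': array([ 0.78698279, -0.48588115,  0.19816596, -0.3245117 ])}
{'clock': 0.1, 'joints': array([ 1.41160894e+00,  3.85484303e-01,  6.78991354e-03, -4.07046628e-04,
       -1.19400196e+00, -2.58621501e-01]), 'joint_vel': array([ 0.00106758, -0.00190544,  0.00288275,  0.00137897, -0.00198169,
        0.00201043]), 'joint_efforts': array([ 5.26293425e-04, -3.93318272e+01,  1.88930404e+01,  4.19804335e+00,
       -2.58259141e-03,  3.99735498e-06]), 'position': array([253.36940435, 570.78557762, 230.34304909]), 'ee_rot': array([ 9.78242678e-01, -2.07461620e-01, -1.41728633e-04,  9.58238857e-04]), 'contact_force': array([-0.05618439, -0.67020885, -0.62318789]), 'wrist_torque': array([-0.01309548,  0.00886444,  0.01626573]), 'grasp_force': 0.0, 'gripper_width': 85.43205074226407}
```

View pics/top0.png

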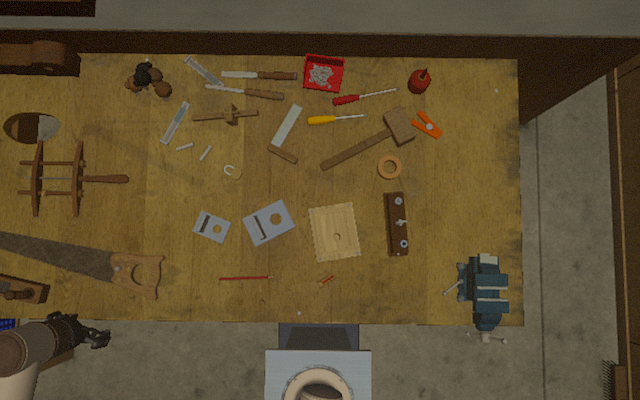

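View pics/scene0.png

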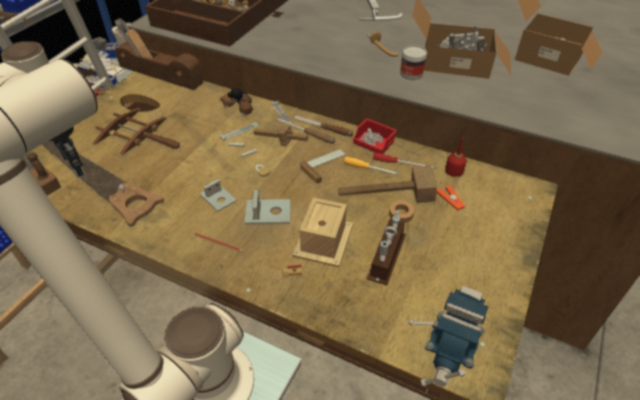

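Top view shows: the small bracket at about (211,227), with the larger lookalike at (268,222). The post is at (335,232) with its bore at (337,236). The rack is at (396,224), with studs at about (398,201), (401,222) and (403,243). The tape roll is at (389,167) and the padlock at (232,170). I choose the small bracket and will check it in a close crop.

```bash
python3 - <<'E'
from h import *
im,p=load('top0.png')
a=cv2.resize(im[185:270,180:300],None,fx=4,fy=4,interpolation=cv2.INTER_CUBIC)
b=cv2.resize(im[185:270,300:420],None,fx=4,fy=4,interpolation=cv2.INTER_CUBIC)
im2,_=load('scene0.png')
c=cv2.resize(im2[195:285,365:425],None,fx=2.5,fy=2.5,interpolation=cv2.INTER_CUBIC)
o=np.zeros((600,800,3),np.uint8);o[:340,:480]=a
o=np.zeros((580,800,3),np.uint8);a=cv2.resize(a,(400,283));b=cv2.resize(b,(400,283));o[:283,:400]=a;o[:283,400:]=b
d=cv2.resize(im2[170:290,190:420],(562,293),interpolation=cv2.INTER_CUBIC);o[285:578,:562]=d
c=cv2.resize(c,(190,285));o[285:570,570:760]=c
cv2.imwrite('pics/c1.png',o)
h=cv2.cvtColor(im,cv2.COLOR_BGR2HSV)
m=((h[:,:,1]<70)&(h[:,:,2]>90)).astype(np.uint8);m[:190]=0;m[270:]=0;m[:,:180]=0;m[:,300:]=0
cs,_=cv2.findContours(m,0,2)
for k in cs:
    if cv2.contourArea(k)>100: 
        r=cv2.minAreaRect(k);print(r);B=cast(p,cv2.boxPoints(r),6);print(B[:,:2].round(0),np.linalg.norm(B[1]-B[0]),np.linalg.norm(B[2]-B[1]))
E
```

```text
((211.41378784179688, 226.5345001220703), (32.95792007446289, 23.503854751586914), 23.198589324951172)
[[503. 393.]
 [570. 367.]
 [531. 272.]
 [465. 298.]] 71.59238225883901 102.08894412974315
((268.20001220703125, 222.4000244140625), (31.30495262145996, 44.72135925292969), 63.43495178222656)
[[544. 242.]
 [607. 121.]
 [522.  76.]
 [459. 197.]] 137.02590973629887 96.6780352634415
```

View pics/c1.png

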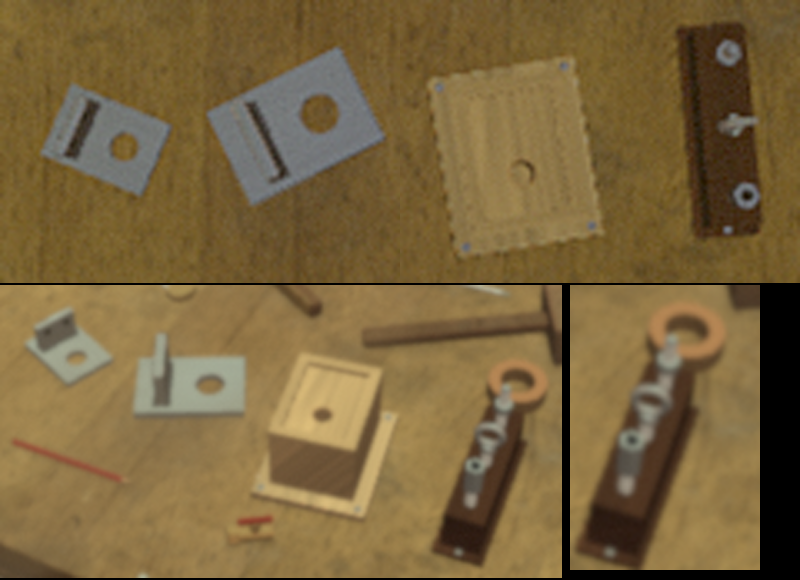

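The close crop confirms the choice. The small bracket measures about 100x70 mm, and the other is 137x97. The coupling-nut stud is the rack stud nearest the robot, at top px (403,243); the eye is in the middle and the plain nut at the far end. I'm moving over the small bracket.

```bash
python3 -m handwheel '[{"x":0.16,"y":-0.13},{"x":0.16,"y":-0.13},{"x":0.16,"y":-0.13},{"x":0.16,"y":-0.13},{"x":0.16,"y":-0.13},{"x":0.16,"y":-0.13},{"x":0.16,"y":-0.13},{"x":0.16,"y":-0.13}]' 1
python3 -m handwheel '[{},{},{},{},{},{},{},{}]'
python3 - <<'E'
from h import *
im,p=grab('wrist','w1.png');print(p,arm.read_state()['position'],arm.read_state()['ee_rot'])
E
```

```text
{'K': array([[337.5340938 ,   0.        , 322.27537361],
       [  0.        , 337.5340938 , 193.97891777],
       [  0.        ,   0.        ,   1.        ]]), 'position': array([323.55661789, 539.74383988, 373.19124818]), 'orientation': array([-0.53862212,  0.82816802,  0.12942211, -0.08528688])} [253.39537969 570.83638051 230.47966363] [ 9.78246757e-01 -2.07442942e-01 -1.32456830e-04  8.31640220e-04]invalid input at $[0]: expected keys x, y, z, ax, ay, az
invalid input at $[0]: expected keys x, y, z, ax, ay, az
```

View pics/w1.png

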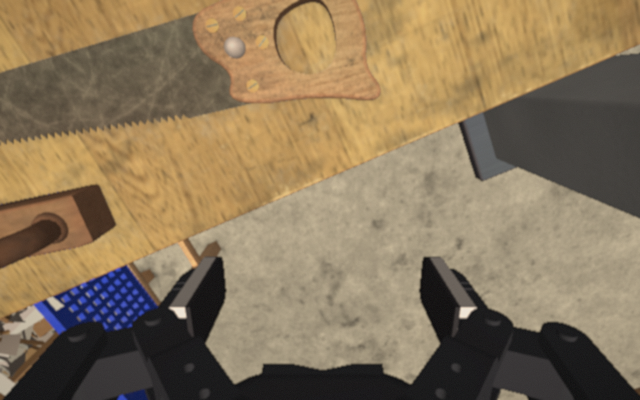

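The wrist view shows the saw and the bench edge; nothing has moved because all six keys are required in each row. The camera sits about 75 mm ahead of the TCP along tool x, so I'll stop short of the bracket.

```bash
python3 -m handwheel '[{"x":0.11,"y":-0.11,"z":0,"ax":0,"ay":0,"az":0},{"x":0.11,"y":-0.11,"z":0,"ax":0,"ay":0,"az":0},{"x":0.11,"y":-0.11,"z":0,"ax":0,"ay":0,"az":0},{"x":0.11,"y":-0.11,"z":0,"ax":0,"ay":0,"az":0},{"x":0.11,"y":-0.11,"z":0,"ax":0,"ay":0,"az":0},{"x":0.11,"y":-0.11,"z":0,"ax":0,"ay":0,"az":0},{"x":0.11,"y":-0.11,"z":0,"ax":0,"ay":0,"az":0},{"x":0.11,"y":-0.11,"z":0,"ax":0,"ay":0,"az":0}]' 1
python3 -m handwheel '[{"x":0,"y":0,"z":0,"ax":0,"ay":0,"az":0},{"x":0,"y":0,"z":0,"ax":0,"ay":0,"az":0},{"x":0,"y":0,"z":0,"ax":0,"ay":0,"az":0},{"x":0,"y":0,"z":0,"ax":0,"ay":0,"az":0},{"x":0,"y":0,"z":0,"ax":0,"ay":0,"az":0},{"x":0,"y":0,"z":0,"ax":0,"ay":0,"az":0},{"x":0,"y":0,"z":0,"ax":0,"ay":0,"az":0},{"x":0,"y":0,"z":0,"ax":0,"ay":0,"az":0}]'
python3 - <<'E'
from h import *
im,p=grab('wrist','w2.png');print(p['position'],arm.read_state()['position'],arm.read_state()['ee_rot'])
E
```

```text
clock: 0.95
position: [430.2, 394.1, 231.0]
ee_rot: [0.978, -0.207, -0.0, 0.0]
contact_force: [-0.1, 0.5, -0.5]
gripper_width: 85.2
grasp_force: 0.0
clock: 1.75
position: [429.4, 395.4, 231.3]
ee_rot: [0.978, -0.207, -0.0, -0.0]
contact_force: [0.1, 0.8, -0.9]
gripper_width: 85.4
grasp_force: 0.0
[499.52928405 364.12374537 374.1680189 ] [429.49866049 395.34449736 231.31977658] [ 9.78282204e-01 -2.07277418e-01  5.14914858e-06 -2.04706946e-05]
```

View pics/w2.png

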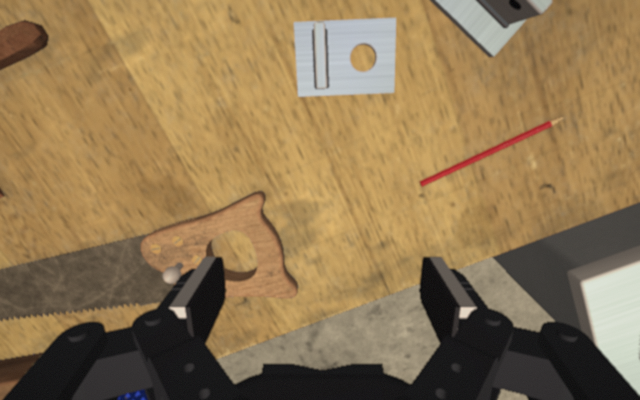

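The wrist view shows the small bracket with corners near (295,20)–(396,95), hole at (363,57) and the fin at about (321,56). I'll measure it by mask.

```bash
python3 - <<'E'
from h import *
im,p=load('w2.png')
h=cv2.cvtColor(im,cv2.COLOR_BGR2HSV)
m=((h[:,:,1]<60)&(h[:,:,2]>110)).astype(np.uint8);m[:10]=0;m[110:]=0;m[:,:280]=0;m[:,410:]=0
m=cv2.morphologyEx(m,cv2.MORPH_OPEN,np.ones((3,3)))
cs,hi=cv2.findContours(m,cv2.RETR_CCOMP,2)
# ray casting of contours
for k in cs:
    a=cv2.contourArea(k)
    if a>150:
        W=cast(p,k[:,0,:],8.)[:,:2].astype(np.float32)
        r=cv2.minAreaRect(W);print(a,r,cv2.boxPoints(r).round(1).tolist(),W.mean(0))
# post bore / nut from top
_,q=load('top0.png'); f=lambda x,y:(300+(x-400)*.3,185+y*.3)
S=cast(q,[f(439,87),f(564,66),f(592,225),f(466,246)],14);print(S[:,:2].round(1))
print('postctr',S.mean(0),'xdir deg',np.degrees(np.arctan2(*( (S[1]-S[2]+S[0]-S[3])[[1,0]]))))
print('bore',cast(q,f(523,171),96)); print('nut',cast(q,[(300+(746-400)*.3,185+195*.3)],123))
E
```

```text
7342.5 ((514.327880859375, 332.7107238769531), (100.63601684570312, 70.75813293457031), 68.32191467285156) [[462.8999938964844, 299.0], [528.5999755859375, 272.8999938964844], [565.7999877929688, 366.3999938964844], [500.0, 392.5]] [517.3475  345.25558]
585.5 ((507.55828857421875, 316.058837890625), (26.630157470703125, 26.560102462768555), 20.497697830200195) [[490.3999938964844, 323.79998779296875], [499.70001220703125, 299.0], [524.7000122070312, 308.29998779296875], [515.4000244140625, 333.20001220703125]] [506.57483 315.0573 ]
[[ 568.6   25.7]
 [ 589.6  -88.7]
 [ 444.8 -115.4]
 [ 424.1   -1.1]]
postctr [506.78985477 -44.85500315  14.        ] xdir deg 10.485703938349982
bore [[490.44657947 -49.21596251  96.        ]]
nut [[ 472.23058433 -236.21328971  123.        ]]
```

```bash
python3 -m handwheel '[{"x":0.06,"y":-0.025,"z":-0.1,"ax":0,"ay":0,"az":0.025},{"x":0.06,"y":-0.025,"z":-0.1,"ax":0,"ay":0,"az":0},{"x":0.06,"y":-0.025,"z":-0.1,"ax":0,"ay":0,"az":0},{"x":0.06,"y":-0.025,"z":-0.1,"ax":0,"ay":0,"az":0},{"x":0.06,"y":-0.025,"z":-0.1,"ax":0,"ay":0,"az":0},{"x":0.06,"y":-0.025,"z":-0.1,"ax":0,"ay":0,"az":0},{"x":0.06,"y":-0.025,"z":-0.1,"ax":0,"ay":0,"az":0},{"x":0.05,"y":-0.02,"z":-0.05,"ax":0,"ay":0,"az":0}]' 1
python3 -m handwheel '[{"x":0,"y":0,"z":0,"ax":0,"ay":0,"az":0},{"x":0,"y":0,"z":0,"ax":0,"ay":0,"az":0},{"x":0,"y":0,"z":0,"ax":0,"ay":0,"az":0},{"x":0,"y":0,"z":0,"ax":0,"ay":0,"az":0},{"x":0,"y":0,"z":0,"ax":0,"ay":0,"az":0},{"x":0,"y":0,"z":0,"ax":0,"ay":0,"az":0},{"x":0,"y":0,"z":0,"ax":0,"ay":0,"az":0},{"x":0,"y":0,"z":0,"ax":0,"ay":0,"az":0}]'
python3 - <<'E'
from h import *
s=arm.read_state();print(s['position'],s['ee_rot'])
E
```

```text
clock: 2.6
position: [523.5, 355.2, 79.2]
ee_rot: [0.982, -0.188, -0.001, 0.001]
contact_force: [-0.7, 0.1, -0.0]
gripper_width: 85.4
grasp_force: 0.0
clock: 3.4
position: [523.5, 356.3, 81.4]
ee_rot: [0.982, -0.188, 0.0, -0.0]
contact_force: [-0.0, 0.1, 0.2]
gripper_width: 85.4
grasp_force: 0.0
[523.51898523 356.32747253  81.40699013] [ 9.82158832e-01 -1.88053243e-01  4.05959549e-05 -6.53571437e-05]
```

```bash
python3 -m handwheel '[{"x":0,"y":0,"z":-0.06,"ax":0,"ay":0,"az":0},{"x":0,"y":0,"z":-0.06,"ax":0,"ay":0,"az":0},{"x":0,"y":0,"z":-0.06,"ax":0,"ay":0,"az":0},{"x":0,"y":0,"z":-0.05,"ax":0,"ay":0,"az":0},{"x":0,"y":0,"z":-0.05,"ax":0,"ay":0,"az":0},{"x":0,"y":0,"z":-0.05,"ax":0,"ay":0,"az":0},{"x":0,"y":0,"z":0,"ax":0,"ay":0,"az":0},{"x":0,"y":0,"z":0,"ax":0,"ay":0,"az":0}]' 1
python3 -m handwheel '[{"x":0,"y":0,"z":0,"ax":0,"ay":0,"az":0},{"x":0,"y":0,"z":0,"ax":0,"ay":0,"az":0},{"x":0,"y":0,"z":0,"ax":0,"ay":0,"az":0},{"x":0,"y":0,"z":0,"ax":0,"ay":0,"az":0},{"x":0,"y":0,"z":0,"ax":0,"ay":0,"az":0},{"x":0,"y":0,"z":0,"ax":0,"ay":0,"az":0},{"x":0,"y":0,"z":0,"ax":0,"ay":0,"az":0},{"x":0,"y":0,"z":0,"ax":0,"ay":0,"az":0}]' -1
python3 -m handwheel '[{"x":0,"y":0,"z":0,"ax":0,"ay":0,"az":0},{"x":0,"y":0,"z":0,"ax":0,"ay":0,"az":0},{"x":0,"y":0,"z":0,"ax":0,"ay":0,"az":0},{"x":0,"y":0,"z":0,"ax":0,"ay":0,"az":0},{"x":0,"y":0,"z":0,"ax":0,"ay":0,"az":0},{"x":0,"y":0,"z":0,"ax":0,"ay":0,"az":0},{"x":0,"y":0,"z":0,"ax":0,"ay":0,"az":0},{"x":0,"y":0,"z":0,"ax":0,"ay":0,"az":0}]'
```

```text
clock: 4.2
position: [523.6, 356.3, 15.1]
ee_rot: [0.982, -0.188, 0.0, 0.0]
contact_force: [0.1, 0.1, 0.3]
gripper_width: 85.2
grasp_force: 0.0
clock: 5.0
position: [523.5, 356.2, 15.6]
ee_rot: [0.982, -0.188, 0.0, 0.0]
contact_force: [-0.7, -0.6, 3.1]
gripper_width: 9.2
grasp_force: 59.2
clock: 5.8
position: [523.5, 356.2, 15.6]
ee_rot: [0.982, -0.188, -0.0, 0.0]
contact_force: [-2.5, -1.4, 5.6]
gripper_width: 9.1
grasp_force: 59.5
```

```bash
python3 -m handwheel '[{"x":0,"y":0,"z":0.06,"ax":0,"ay":0,"az":0},{"x":0,"y":0,"z":0.1,"ax":0,"ay":0,"az":0},{"x":0,"y":0,"z":0.12,"ax":0,"ay":0,"az":-0.08},{"x":0,"y":0,"z":0.12,"ax":0,"ay":0,"az":-0.08},{"x":0,"y":0,"z":0.12,"ax":0,"ay":0,"az":-0.08},{"x":0,"y":0,"z":0.12,"ax":0,"ay":0,"az":-0.08},{"x":0,"y":0,"z":0.12,"ax":0,"ay":0,"az":-0.08},{"x":0,"y":0,"z":0.12,"ax":0,"ay":0,"az":-0.08}]'
python3 -m handwheel '[{"x":0,"y":-0.15,"z":0,"ax":0,"ay":0,"az":-0.08},{"x":0.005,"y":-0.18,"z":0,"ax":0,"ay":0,"az":-0.08},{"x":0.01,"y":-0.18,"z":0,"ax":0,"ay":0,"az":0},{"x":0.01,"y":-0.18,"z":0,"ax":0,"ay":0,"az":0},{"x":0.01,"y":-0.18,"z":0,"ax":0,"ay":0,"az":0},{"x":0.01,"y":-0.18,"z":0,"ax":0,"ay":0,"az":0},{"x":0,"y":-0.18,"z":0,"ax":0,"ay":0,"az":0},{"x":0,"y":-0.1,"z":0,"ax":0,"ay":0,"az":0}]'
python3 -m handwheel '[{"x":0,"y":0,"z":0,"ax":0,"ay":0,"az":0},{"x":0,"y":0,"z":0,"ax":0,"ay":0,"az":0},{"x":0,"y":0,"z":0,"ax":0,"ay":0,"az":0},{"x":0,"y":0,"z":0,"ax":0,"ay":0,"az":0},{"x":0,"y":0,"z":0,"ax":0,"ay":0,"az":0},{"x":0,"y":0,"z":0,"ax":0,"ay":0,"az":0},{"x":0,"y":0,"z":0,"ax":0,"ay":0,"az":0},{"x":0,"y":0,"z":0,"ax":0,"ay":0,"az":0}]'
python3 - <<'E'
from h import *
im,p=grab('wrist','w3.png');s=arm.read_state();print(s['position'],s['ee_rot'],p['position'])
E
```

```text
clock: 6.6
position: [523.0, 356.0, 191.4]
ee_rot: [0.842, -0.539, -0.001, 0.001]
contact_force: [-0.6, 0.1, -3.4]
gripper_width: 9.2
grasp_force: 58.7
clock: 7.4
position: [531.6, 87.8, 190.7]
ee_rot: [0.769, -0.639, -0.001, 0.001]
contact_force: [-0.7, 0.6, -3.4]
gripper_width: 9.4
grasp_force: 58.8
clock: 8.2
position: [532.5, 90.4, 191.3]
ee_rot: [0.77, -0.638, -0.0, 0.0]
contact_force: [-0.1, 0.3, -3.7]
gripper_width: 9.1
grasp_force: 58.8
[532.5676878   90.32506841 191.30910081] [ 7.70064627e-01 -6.37965884e-01  7.85007313e-08 -4.90653929e-06] [545.33675037  13.70088817 334.14494621]
```

View pics/w3.png

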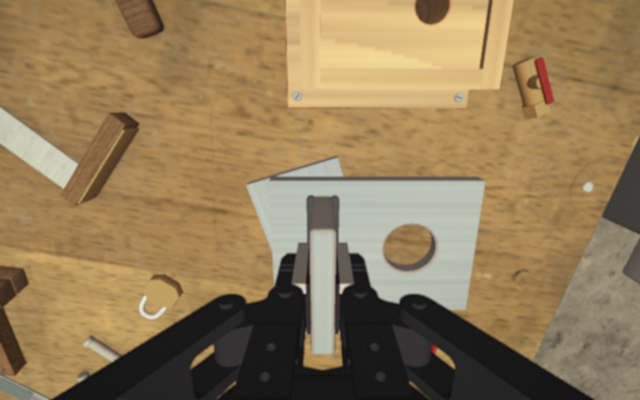

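The wrist view shows the bracket held flat with its hole at (410,247) on the same side as the post's bore at (432,8), so the way round is right. I'll go 60 mm nearer to see the whole housing, then measure.

```bash
python3 -m handwheel '[{"x":0,"y":-0.05,"z":0,"ax":0,"ay":0,"az":0},{"x":0,"y":-0.06,"z":0,"ax":0,"ay":0,"az":0},{"x":0,"y":-0.06,"z":0,"ax":0,"ay":0,"az":0},{"x":0,"y":-0.06,"z":0,"ax":0,"ay":0,"az":0},{"x":0,"y":-0.07,"z":0,"ax":0,"ay":0,"az":0},{"x":0,"y":0,"z":0,"ax":0,"ay":0,"az":0},{"x":0,"y":0,"z":0,"ax":0,"ay":0,"az":0},{"x":0,"y":0,"z":0,"ax":0,"ay":0,"az":0}]'
python3 - <<'E'
from h import *
im,p=grab('wrist','w4.png');s=arm.read_state();print(s['position'],s['ee_rot'],p['position'])
im=cv2.imread('pics/w4.png');cv2.imwrite('pics/w4c.png',cv2.resize(im[0:300,220:560],None,fx=2,fy=2,interpolation=cv2.INTER_CUBIC))
E
```

```text
clock: 9.05
position: [532.7, 30.2, 191.4]
ee_rot: [0.77, -0.638, 0.0, -0.0]
contact_force: [0.1, 0.5, -3.7]
gripper_width: 9.1
grasp_force: 58.8
[532.65158417  30.40397527 191.34210233] [ 7.70103358e-01 -6.37919122e-01  2.60086912e-05 -1.02497187e-04] [545.3931645  -46.48807822 334.19002745]
```

View pics/w4c.png

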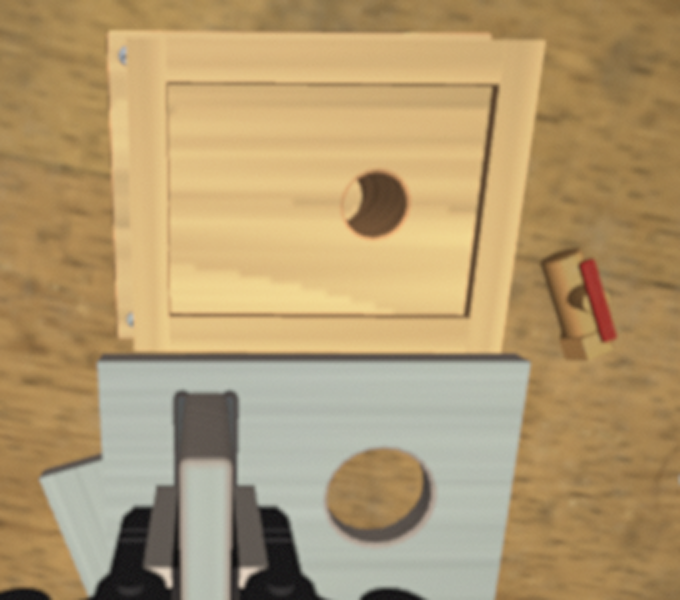

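The crop shows the housing corners at (167,83), (497,86), (470,317) and (169,315), the bore at (375,204), and the held bracket's hole at (380,495).

```bash
python3 - <<'E'
from h import *
_,p=load('w4.png');f=lambda *a:[(220+x/2-.25,y/2-.25) for x,y in a]
H=cast(p,f((167,83),(497,86),(470,317),(169,315)),102)[:,:2];print(H.round(1).tolist())
print([np.linalg.norm(H[i]-H[i-1]).round(1) for i in range(4)])
c=H.mean(0);d=H[0]-H[1]+H[3]-H[2];a=np.arctan2(d[1],d[0]);u=np.array([np.cos(a),np.sin(a)])
b=cast(p,f((375,204)),96)[0,:2];print('hc',c,'ang',np.degrees(a),'bore',b,'hc-bore',(c-b)@u,np.cross(u,c-b))
zt=arm.read_state()['position'][2]-15.6+8
h=cast(p,f((380,495)),zt)[0,:2];E=cast(p,f((98,360),(528,358)),zt)[:,:2];e=E[0]-E[1]
print('hole',h,'plate edge',E,np.linalg.norm(e),np.degrees(np.arctan2(e[1],e[0])))
t=arm.read_state()['position'];print('TCP-hole',t[:2]-h, np.linalg.norm(t[:2]-h))
q=arm.read_state()['ee_rot'];print('tool y',2*np.degrees(np.arctan2(q[1],q[0]))+90)
E
```

```text
[[562.3, -70.1], [459.8, -88.6], [445.6, -15.9], [549.1, 3.0]]
[np.float64(74.3), np.float64(104.2), np.float64(74.1), np.float64(105.1)]
hc [504.22058805 -42.91705361] ang 10.319663321152067 bore [486.75642332 -46.65027163] hc-bore 17.850425875239324 0.5442999562673032
hole [488.95941306  20.27207057] plate edge [[562.08867911  -0.95889587]
 [464.68847083 -19.96470003]] 99.2371964759733 11.041441954680378
TCP-hole [43.69217111 10.1319047 ] 44.851547454680954
tool y 10.726343218288193<stdin>:6: DeprecationWarning: Arrays of 2-dimensional vectors are deprecated. Use arrays of 3-dimensional vectors instead. (deprecated in NumPy 2.0)
```

```bash
python3 -m handwheel '[{"x":-0.006,"y":-0.08,"z":0,"ax":0,"ay":0,"az":-0.005},{"x":0,"y":-0.1,"z":-0.03,"ax":0,"ay":0,"az":0},{"x":0,"y":-0.1,"z":-0.08,"ax":0,"ay":0,"az":0},{"x":0,"y":-0.065,"z":-0.08,"ax":0,"ay":0,"az":0},{"x":0,"y":0,"z":-0.08,"ax":0,"ay":0,"az":0},{"x":0,"y":0,"z":-0.06,"ax":0,"ay":0,"az":0},{"x":0,"y":0,"z":0,"ax":0,"ay":0,"az":0},{"x":0,"y":0,"z":0,"ax":0,"ay":0,"az":0}]'
python3 - <<'E'
from h import *
im,p=grab('wrist','w5.png');s=arm.read_state();print(s['position'],s['ee_rot'],p['position'])
im=cv2.imread('pics/w5.png');cv2.imwrite('pics/w5c.png',cv2.resize(im[150:350,240:500],None,fx=3,fy=3,interpolation=cv2.INTER_CUBIC))
E
```

```text
clock: 9.9
position: [531.8, -38.6, 125.7]
ee_rot: [0.768, -0.641, 0.0, -0.0]
contact_force: [-0.3, -0.3, -2.7]
gripper_width: 9.1
grasp_force: 58.9
[532.10865065 -38.49965121 126.07512158] [ 7.67806609e-01 -6.40681204e-01  6.21782766e-04 -4.69156268e-04] [ 543.92631769 -115.39840867  268.49972962]
```

View pics/w5c.png

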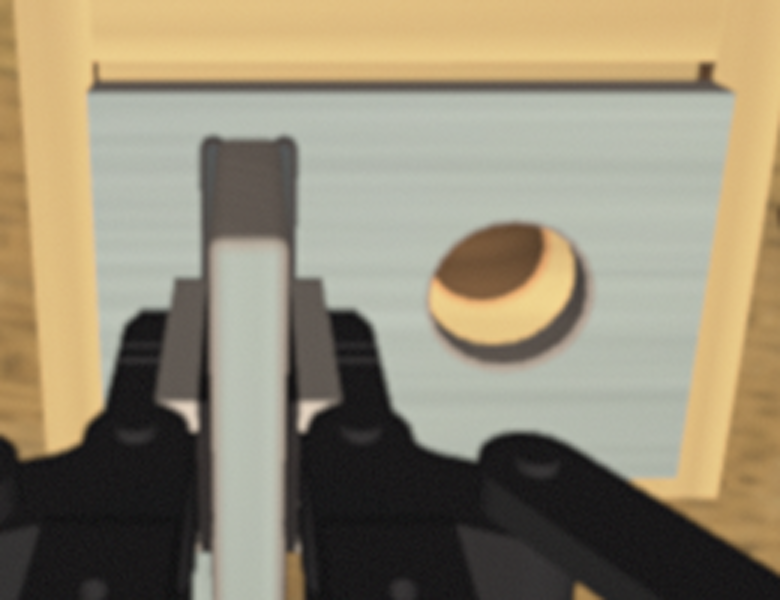

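The crop shows the hole's upper rim centred at about (510,294). The bore's rim arc runs (437,278)–(482,300)–(545,245), and the housing's far corners are at about (96,64) and (713,64).

```bash
python3 - <<'E'
from h import *
from scipy.optimize import least_squares
_,p=load('w5.png');f=lambda *a:[(240+x/3-1/3,150+y/3-1/3) for x,y in a]
s=arm.read_state();t=s['position'];q=s['ee_rot'];a=2*np.arctan2(q[1],q[0])+np.pi/2;u=np.array([np.cos(a),np.sin(a)]);v=np.array([u[1],-u[0]])  # v: tool x
zt=t[2]-7.6
h=cast(p,f((510,294)),zt)[0,:2]
h2=cast(p,f((430,294),(590,294),(510,222),(510,366)),zt)[:,:2];print('hole dia',np.linalg.norm(h2[0]-h2[1]),np.linalg.norm(h2[2]-h2[3]))
A=cast(p,f((437,278),(455,292),(482,300),(515,291),(535,270),(545,245),(543,232)),96)[:,:2]
r=least_squares(lambda c:np.linalg.norm(A-c,axis=1)-11,A.mean(0)+[0,-5]);b=r.x
print('bore',b,r.fun.round(2));print('hole',h,'bore-hole u,v',(b-h)@u,(b-h)@v, 'TCP-based hole',t[:2]-43*u)
C=cast(p,f((96,64),(713,64)),102)[:,:2];E=cast(p,f((90,92),(733,92)),zt)[:,:2]
for n,X in(('hous',C),('plate',E)): print(n,[((x-t[:2])@u,(x-t[:2])@v) for x in X],np.degrees(np.arctan2(*(X[0]-X[1])[::-1])))
print(np.degrees(a),t)
E
```

```text
hole dia 26.22981317409073 26.243198934677988
bore [486.82275474 -47.04206196] [-0.15 -0.24  0.17  0.19 -0.18  0.03 -0.21]
hole [488.14508268 -48.29923011] bore-hole u,v -1.0758560975398472 -1.473620230933339 TCP-based hole [489.80356842 -46.19900296]
hous [(np.float64(23.694670880818066), np.float64(36.39016897522128)), (np.float64(-80.56040101980084), np.float64(36.482900557197894))] 10.365665898076488
plate [(np.float64(22.260930392889872), np.float64(36.060474517035125)), (np.float64(-76.49494516324236), np.float64(36.15170016532909))] 10.367630039731127
10.31470313169204 [532.10865065 -38.49965121 126.07512158]
```

```bash
python3 -m handwheel '[{"x":-0.0075,"y":0.008,"z":0,"ax":0,"ay":0,"az":0},{"x":0,"y":0,"z":0,"ax":0,"ay":0,"az":0},{"x":0,"y":0,"z":0,"ax":0,"ay":0,"az":0},{"x":0,"y":0,"z":-0.02,"ax":0,"ay":0,"az":0},{"x":0,"y":0,"z":-0.02,"ax":0,"ay":0,"az":0},{"x":0,"y":0,"z":-0.01,"ax":0,"ay":0,"az":0},{"x":0,"y":0,"z":0,"ax":0,"ay":0,"az":0},{"x":0,"y":0,"z":0,"ax":0,"ay":0,"az":0}]'
python3 -m handwheel '[{"x":0,"y":0,"z":-0.01,"ax":0,"ay":0,"az":0},{"x":0,"y":0,"z":-0.01,"ax":0,"ay":0,"az":0},{"x":0,"y":0,"z":-0.0025,"ax":0,"ay":0,"az":0},{"x":0,"y":0,"z":0,"ax":0,"ay":0,"az":0},{"x":0,"y":0,"z":0,"ax":0,"ay":0,"az":0},{"x":0,"y":0,"z":0,"ax":0,"ay":0,"az":0},{"x":0,"y":0,"z":0,"ax":0,"ay":0,"az":0},{"x":0,"y":0,"z":0,"ax":0,"ay":0,"az":0}]'
```

```text
clock: 10.75
position: [529.9, -37.2, 115.2]
ee_rot: [0.768, -0.641, -0.0, 0.0]
contact_force: [0.3, 0.1, -3.8]
gripper_width: 8.8
grasp_force: 59.0
clock: 11.55
position: [530.1, -37.2, 111.6]
ee_rot: [0.768, -0.641, 0.0, -0.0]
contact_force: [-2.8, 2.0, 5.6]
gripper_width: 9.1
grasp_force: 60.2
```

```bash
python3 -m handwheel '[{"x":0,"y":0,"z":0,"ax":0,"ay":0,"az":0},{"x":0,"y":0,"z":0,"ax":0,"ay":0,"az":0},{"x":0,"y":0,"z":0,"ax":0,"ay":0,"az":0},{"x":0,"y":0,"z":0,"ax":0,"ay":0,"az":0},{"x":0,"y":0,"z":0,"ax":0,"ay":0,"az":0},{"x":0,"y":0,"z":0,"ax":0,"ay":0,"az":0},{"x":0,"y":0,"z":0,"ax":0,"ay":0,"az":0},{"x":0,"y":0,"z":0,"ax":0,"ay":0,"az":0}]' 1
python3 -m handwheel '[{"x":0,"y":0,"z":0.05,"ax":0,"ay":0,"az":0},{"x":0,"y":0,"z":0.1,"ax":0,"ay":0,"az":0},{"x":0,"y":0,"z":0.15,"ax":0,"ay":0,"az":0},{"x":0,"y":0.1,"z":0.1,"ax":0,"ay":0,"az":0},{"x":0,"y":0.15,"z":0.03,"ax":0,"ay":0,"az":0},{"x":0,"y":0.1,"z":0,"ax":0,"ay":0,"az":0},{"x":0,"y":0,"z":0,"ax":0,"ay":0,"az":0},{"x":0,"y":0,"z":0,"ax":0,"ay":0,"az":0}]'
python3 - <<'E'
from h import *
im,p=grab('wrist','w6.png');s=arm.read_state();print(s['position'],s['ee_rot'],p['position'])
im=cv2.imread('pics/w6.png');cv2.imwrite('pics/w6c.png',cv2.resize(im[0:200,240:500],None,fx=3,fy=3,interpolation=cv2.INTER_CUBIC))
E
```

```text
clock: 12.35
position: [529.9, -37.2, 110.8]
ee_rot: [0.768, -0.641, 0.0, 0.0]
contact_force: [-0.0, -0.1, 0.7]
gripper_width: 85.2
grasp_force: 0.0
clock: 13.15
position: [529.8, 33.0, 197.3]
ee_rot: [0.768, -0.641, 0.0, -0.0]
contact_force: [0.9, 0.0, -0.5]
gripper_width: 85.1
grasp_force: 0.0
[529.72363706  32.51695137 197.06017154] [ 7.67557992e-01 -6.40979503e-01  3.49927067e-05  6.60916141e-05] [541.96810687 -43.82986791 340.16021001]
```

View pics/w6c.png

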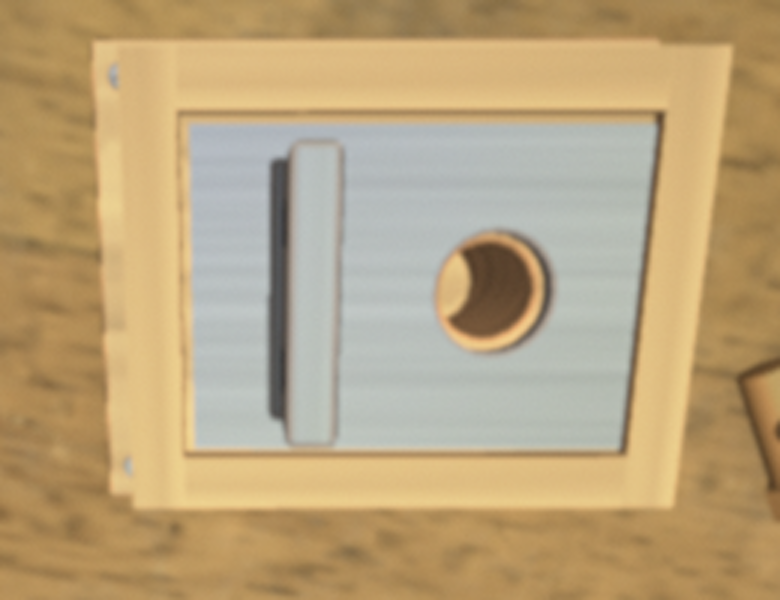

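The bracket lies seated in the housing: hole rim at about (494,291), bore at about (488,294), even gaps. Now I'll compute the bore position and the route to the stud.

```bash
python3 - <<'E'
from h import *
_,p=load('w6.png');f=lambda *a:[(240+x/3-1/3,y/3-1/3) for x,y in a]
h=cast(p,f((494.5,291.5)),104)[0,:2];b=cast(p,f((487.5,293.5)),96)[0,:2]
H=cast(p,f((178,112),(661,113),(626,453),(186,453)),102)[:,:2];hc=H.mean(0)
P=cast(p,f((189,123),(656,124),(623,450),(195,446)),104)[:,:2]
d=H[0]-H[1]+H[3]-H[2];u=d/np.linalg.norm(d);print('ang',np.degrees(np.arctan2(u[1],u[0])))
print('hole',h,'bore',b,'bore from housing',hc-18*u,'plate ctr',P.mean(0),'hc',hc)
print('diff b-h',b-h,'  hc-18u-h',hc-18*u-h,'TCP hole',np.array([530,-37.2])-43*u)
E
```

```text
ang 10.305904272076384
hole [486.5087731  -46.38586635] bore [486.1135324  -45.74793134] bore from housing [486.60654096 -46.35914622] plate ctr [503.84105366 -42.7995312 ] hc [504.31613989 -43.13888137]
diff b-h [-0.3952407   0.63793501]   hc-18u-h [0.09776786 0.02672014] TCP hole [487.69373589 -44.89285491]
```

```bash
python3 - <<'E'
from h import *
s=arm.read_state();print(s['joints'].round(3))
im,q=load('top0.png')
h=cv2.cvtColor(im,cv2.COLOR_BGR2HSV);m=((h[:,:,2]<95)).astype(np.uint8);m[:185]=0;m[262:]=0;m[:,:380]=0;m[:,414:]=0
k=max(cv2.findContours(m,0,2)[0],key=cv2.contourArea);W=cast(q,k[:,0],62)[:,:2].astype(np.float32);print(cv2.minAreaRect(W),cv2.boxPoints(cv2.minAreaRect(W)))
N=cast(q,[(300+(x-400)*.3,185+y*.3) for x,y in((728,53),(737,124),(746,195))],[123])[:,:2];print(N)
E
```

```text
[ 0.367  0.254 -0.275  0.    -1.042 -0.188]
((531.3660888671875, -222.02456665039062), (193.29225158691406, 63.13158416748047), 4.839383602142334) [[ 432.40155 -198.72464]
 [ 437.72748 -261.63116]
 [ 630.3306  -245.3245 ]
 [ 625.0047  -182.41797]]
[[ 592.22775619 -221.2440739 ]
 [ 531.96779671 -228.76128721]
 [ 472.23058433 -236.21328971]]
```

```bash
python3 -m handwheel '[{"x":-0.08,"y":-0.14,"z":0,"ax":0,"ay":0,"az":0.09},{"x":-0.08,"y":-0.14,"z":0,"ax":0,"ay":0,"az":0.09},{"x":-0.08,"y":-0.14,"z":0,"ax":0,"ay":0,"az":0.09},{"x":-0.08,"y":-0.14,"z":0,"ax":0,"ay":0,"az":0.09},{"x":-0.08,"y":-0.14,"z":0,"ax":0,"ay":0,"az":0.09},{"x":-0.08,"y":-0.14,"z":0,"ax":0,"ay":0,"az":0.09},{"x":-0.08,"y":-0.14,"z":0,"ax":0,"ay":0,"az":0.09},{"x":-0.08,"y":-0.14,"z":0,"ax":0,"ay":0,"az":0.09}]'
python3 -m handwheel '[{"x":-0.08,"y":-0.14,"z":0,"ax":0,"ay":0,"az":0.09},{"x":-0.07,"y":-0.11,"z":0,"ax":0,"ay":0,"az":0.09},{"x":0,"y":0,"z":0,"ax":0,"ay":0,"az":0.06},{"x":0,"y":0,"z":0,"ax":0,"ay":0,"az":0},{"x":0,"y":0,"z":0,"ax":0,"ay":0,"az":0},{"x":0,"y":0,"z":0,"ax":0,"ay":0,"az":0},{"x":0,"y":0,"z":0,"ax":0,"ay":0,"az":0},{"x":0,"y":0,"z":0,"ax":0,"ay":0,"az":0}]'
python3 - <<'E'
from h import *
im,p=grab('wrist','w7.png');s=arm.read_state();print(s['position'],s['ee_rot'],p['position'],s['joints'].round(2))
q=s['ee_rot'];print(2*np.degrees(np.arctan2(q[1],q[0]))+90)
E
```

```text
clock: 14.0
position: [400.5, -193.0, 197.0]
ee_rot: [0.992, -0.128, -0.0, 0.0]
contact_force: [1.1, -0.8, 0.5]
gripper_width: 85.4
grasp_force: 0.0
clock: 14.8
position: [372.1, -240.9, 196.8]
ee_rot: [0.998, 0.058, -0.0, 0.0]
contact_force: [-0.4, 0.1, -0.2]
gripper_width: 85.3
grasp_force: 0.0
[ 372.0598342  -240.88412876  196.79435209] [ 9.98299577e-01  5.82919681e-02 -2.46071559e-05 -1.34529895e-05] [ 448.39658111 -231.06385197  339.64713757] [-0.21  0.1  -0.47 -0.   -1.    1.89]
96.6835562300066
```

View pics/w7.png

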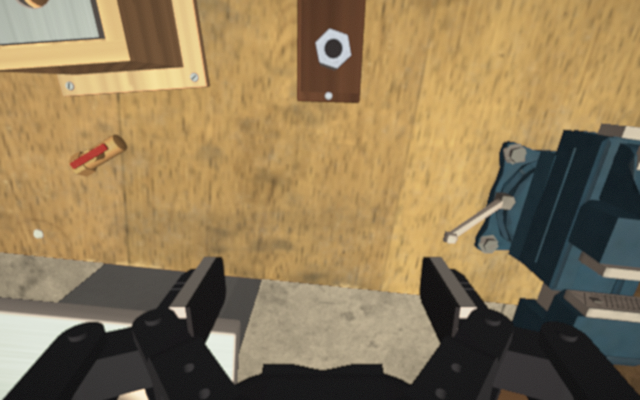

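The wrist view shows the coupling nut, with its threaded hole, at (333,48) on the dark rack. The rack's end is at row 101. I'll fit the hexagon numerically for its centre and the orientation of its flats.

```bash
cat > nut.py <<'E'
from h import *
def nut(f,roi,z):
    im,p=load(f);x0,y0,x1,y1=roi
    h=cv2.cvtColor(im,cv2.COLOR_BGR2HSV);m=np.zeros(im.shape[:2],np.uint8)
    m[y0:y1,x0:x1]=((h[:,:,1]<75)&(h[:,:,2]>100))[y0:y1,x0:x1]
    k=max(cv2.findContours(m,0,1)[0],key=cv2.contourArea)[:,0]
    W=cast(p,k,z)[:,:2];ar=cv2.contourArea(W.astype(np.float32));M=cv2.moments(W.astype(np.float32).reshape(-1,1,2))
    c=np.array([M['m10']/M['m00'],M['m01']/M['m00']])
    th=np.radians(np.arange(0,60,.5)) # flats: smallest extent
    w=[sum(np.ptp((W-c)@np.array([np.cos(t+j*np.pi/3),np.sin(t+j*np.pi/3)])) for j in range(3))/3 for t in th]
    print('px',k.mean(0),k.min(0),k.max(0),'centre',c,'area',ar,'flat normal deg mod60',np.degrees(th[np.argmin(w)]),'w',min(w),max(w));return c,p
E
python3 - <<'E'
from nut import *
c,p=nut('w7.png',(305,15,362,85),123)
im,p=load('w7.png')
m=(im.max(2)<110).astype(np.uint8);m[110:]=0;m[:,:285]=0;m[:,375:]=0
L=[];Rr=[]
for y in range(5,95,3):
    xs=np.where(m[y])[0];L.append((xs.min(),y));Rr.append((xs.max(),y))
for Q in(L,Rr):
    W=cast(p,Q,62)[:,:2];v=cv2.fitLine(W.astype(np.float32),2,0,.1,.1).ravel();print('rack edge ang',np.degrees(np.arctan2(v[1],v[0])),v[2:])
E
```

```text
px [332.93396226  48.        ] [315  28] [351  68] centre [ 469.83530249 -234.94118028] area 345.82842239155434 flat normal deg mod60 49.0 w 20.428641038589227 22.642473096095696
rack edge ang 7.781342 [ 472.4115  -211.06479]
rack edge ang 4.789941 [ 477.84854 -257.19266]
```

```bash
python3 -m handwheel '[{"x":0.01,"y":-0.06,"z":0,"ax":0,"ay":0,"az":0.07},{"x":0.005,"y":-0.07,"z":0,"ax":0,"ay":0,"az":0.067},{"x":0,"y":0,"z":0,"ax":0,"ay":0,"az":0},{"x":0,"y":0,"z":0,"ax":0,"ay":0,"az":0},{"x":0,"y":0,"z":0,"ax":0,"ay":0,"az":0},{"x":0,"y":0,"z":0,"ax":0,"ay":0,"az":0},{"x":0,"y":0,"z":0,"ax":0,"ay":0,"az":0},{"x":0,"y":0,"z":0,"ax":0,"ay":0,"az":0}]'
python3 - <<'E'
from nut import *
s=arm.read_state();grab('wrist','w8.png');q=s['ee_rot'];print(s['position'],2*np.degrees(np.arctan2(q[1],q[0]))+90)
nut('w8.png',(295,5,365,95),123)
E
```

```text
clock: 15.65
position: [374.9, -267.0, 196.9]
ee_rot: [0.986, 0.165, 0.0, 0.0]
contact_force: [-0.8, 0.1, 0.6]
gripper_width: 85.4
grasp_force: 0.0
[ 374.85256127 -266.96763561  196.87832332] 108.99894163592288
px [325.16513761  44.17431193] [308  23] [342  65] centre [ 469.77050845 -234.89038638] area 348.3975626123138 flat normal deg mod60 49.0 w 20.473688806237202 22.66492310645064
```

```bash
python3 -m handwheel '[{"x":0.08,"y":0.03,"z":0,"ax":0,"ay":0,"az":0},{"x":0.08,"y":0.03,"z":0,"ax":0,"ay":0,"az":0},{"x":0.08,"y":0.03,"z":0,"ax":0,"ay":0,"az":0},{"x":0.08,"y":0.03,"z":0,"ax":0,"ay":0,"az":0},{"x":0.08,"y":0.03,"z":-0.05,"ax":0,"ay":0,"az":0},{"x":0.07,"y":0.017,"z":-0.05,"ax":0,"ay":0,"az":0},{"x":0,"y":0,"z":-0.1,"ax":0,"ay":0,"az":0},{"x":0,"y":0,"z":0,"ax":0,"ay":0,"az":0}]'
python3 -m handwheel '[{"x":0,"y":0,"z":0,"ax":0,"ay":0,"az":0},{"x":0,"y":0,"z":-0.07,"ax":0,"ay":0,"az":0},{"x":0,"y":0,"z":-0.1,"ax":0,"ay":0,"az":0},{"x":0,"y":0,"z":-0.1,"ax":0,"ay":0,"az":0},{"x":0,"y":0,"z":-0.08,"ax":0,"ay":0,"az":0},{"x":0,"y":0,"z":0,"ax":0,"ay":0,"az":0},{"x":0,"y":0,"z":0,"ax":0,"ay":0,"az":0},{"x":0,"y":0,"z":0,"ax":0,"ay":0,"az":0}]'
python3 - <<'E'
from h import *
s=arm.read_state();print(s['position'],s['contact_force'])
E
```

```text
clock: 16.5
position: [467.4, -232.7, 153.0]
ee_rot: [0.986, 0.165, -0.004, -0.002]
contact_force: [-0.5, 0.3, -0.4]
gripper_width: 85.3
grasp_force: 0.0
clock: 17.3
position: [469.9, -234.1, 88.2]
ee_rot: [0.986, 0.165, 0.001, 0.001]
contact_force: [0.1, -0.4, -0.5]
gripper_width: 85.1
grasp_force: 0.0
[ 469.87532164 -234.08713258   88.23630434] [ 0.09711689 -0.41149005 -0.50877154]
```

```bash
python3 -m handwheel '[{"x":0,"y":0,"z":-0.01,"ax":0,"ay":0,"az":0},{"x":0,"y":0,"z":0,"ax":0,"ay":0,"az":0},{"x":0,"y":0,"z":0,"ax":0,"ay":0,"az":0},{"x":0,"y":0,"z":0,"ax":0,"ay":0,"az":0},{"x":0,"y":0,"z":0,"ax":0,"ay":0,"az":0},{"x":0,"y":0,"z":0,"ax":0,"ay":0,"az":0},{"x":0,"y":0,"z":0,"ax":0,"ay":0,"az":0},{"x":0,"y":0,"z":0,"ax":0,"ay":0,"az":0}]' -1
python3 -m handwheel '[{"x":0,"y":0,"z":0,"ax":0,"ay":0,"az":0},{"x":0,"y":0,"z":0,"ax":0,"ay":0,"az":0},{"x":0,"y":0,"z":0,"ax":0,"ay":0,"az":0},{"x":0,"y":0,"z":0,"ax":0,"ay":0,"az":0},{"x":0,"y":0,"z":0,"ax":0,"ay":0,"az":0},{"x":0,"y":0,"z":0,"ax":0,"ay":0,"az":0},{"x":0,"y":0,"z":0,"ax":0,"ay":0,"az":0},{"x":0,"y":0,"z":0,"ax":0,"ay":0,"az":0}]'
python3 - <<'E'
from h import *
s=arm.read_state();print(s['position'],s['contact_force'],s['wrist_torque'],s['gripper_width'])
E
```

```text
clock: 18.1
position: [469.5, -234.5, 85.2]
ee_rot: [0.986, 0.165, 0.001, 0.001]
contact_force: [0.5, -4.9, 1.0]
gripper_width: 18.5
grasp_force: 58.3
clock: 18.9
position: [469.5, -234.5, 85.2]
ee_rot: [0.986, 0.165, 0.001, 0.001]
contact_force: [0.9, -4.8, 0.2]
gripper_width: 18.0
grasp_force: 58.3
[ 469.48660006 -234.49574732   85.23713655] [ 0.86217993 -4.78376941  0.19203677] [-1.77125857 -0.14847412 -0.04857575] 18.006212144998607
```

```bash
python3 -m handwheel '[{"x":0.0015,"y":-0.0045,"z":0,"ax":0,"ay":0,"az":0},{"x":0,"y":0,"z":0,"ax":0,"ay":0,"az":0},{"x":0,"y":0,"z":0,"ax":0,"ay":0,"az":0},{"x":0,"y":0,"z":0,"ax":0,"ay":0,"az":0},{"x":0,"y":0,"z":0,"ax":0,"ay":0,"az":0},{"x":0,"y":0,"z":0,"ax":0,"ay":0,"az":0},{"x":0,"y":0,"z":0,"ax":0,"ay":0,"az":0},{"x":0,"y":0,"z":0,"ax":0,"ay":0,"az":0}]'
python3 - <<'E'
from h import *
s=arm.read_state();print(s['position'],s['contact_force'],s['wrist_torque'])
E
python3 -m handwheel '[{"x":0,"y":0,"z":0.02,"ax":0,"ay":0,"az":0},{"x":0,"y":0,"z":0.05,"ax":0,"ay":0,"az":0},{"x":0,"y":0,"z":0.08,"ax":0,"ay":0,"az":0},{"x":0,"y":0,"z":0.1,"ax":0,"ay":0,"az":0},{"x":0,"y":0,"z":0.1,"ax":0,"ay":0,"az":0},{"x":0,"y":0,"z":0.1,"ax":0,"ay":0,"az":0},{"x":0,"y":0,"z":0.1,"ax":0,"ay":0,"az":0},{"x":0,"y":0,"z":0.01,"ax":0,"ay":0,"az":0}]'
python3 -m handwheel '[{"x":0,"y":0,"z":0,"ax":0,"ay":0,"az":0},{"x":0,"y":0,"z":0,"ax":0,"ay":0,"az":0},{"x":0,"y":0,"z":0,"ax":0,"ay":0,"az":0},{"x":0,"y":0,"z":0,"ax":0,"ay":0,"az":0},{"x":0,"y":0,"z":0,"ax":0,"ay":0,"az":0},{"x":0,"y":0,"z":0,"ax":0,"ay":0,"az":0},{"x":0,"y":0,"z":0,"ax":0,"ay":0,"az":0},{"x":0,"y":0,"z":0,"ax":0,"ay":0,"az":0}]'
python3 - <<'E'
from h import *
s=arm.read_state();print(s['position'],s['ee_rot'],s['contact_force'],s['wrist_torque'])
E
```

```text
clock: 19.7
position: [469.5, -234.7, 85.1]
ee_rot: [0.986, 0.165, 0.0, 0.0]
contact_force: [1.1, -1.8, 4.5]
gripper_width: 18.2
grasp_force: 58.5
[ 469.48646323 -234.72837838   85.10100042] [ 1.13953048 -1.75558228  4.51800788] [-0.67511857 -0.16189682 -0.05634265]
clock: 20.5
position: [469.4, -234.2, 198.0]
ee_rot: [0.986, 0.165, 0.001, -0.0]
contact_force: [0.3, -0.4, -1.9]
gripper_width: 18.1
grasp_force: 58.7
clock: 21.3
position: [469.2, -234.7, 196.8]
ee_rot: [0.986, 0.165, 0.0, -0.0]
contact_force: [-0.3, -0.0, -0.8]
gripper_width: 18.2
grasp_force: 58.7
[ 469.18029265 -234.66060778  196.81607357] [ 9.86301774e-01  1.64950931e-01  4.03324311e-05 -1.35264488e-05] [-0.25316921 -0.01782999 -0.78267815] [ 0.00378754  0.03725613 -0.05277366]
```

```bash
python3 -m handwheel '[{"x":-0.08,"y":0,"z":0,"ax":0,"ay":0,"az":0},{"x":-0.1,"y":0.07,"z":0,"ax":0,"ay":0,"az":0},{"x":-0.1,"y":0.12,"z":0,"ax":0,"ay":0,"az":0},{"x":-0.1,"y":0.14,"z":0,"ax":0,"ay":0,"az":0},{"x":0,"y":0.14,"z":0,"ax":0,"ay":0,"az":0},{"x":0,"y":0.14,"z":0,"ax":0,"ay":0,"az":0},{"x":0,"y":0.14,"z":0,"ax":0,"ay":0,"az":0},{"x":0,"y":0.04,"z":0,"ax":0,"ay":0,"az":0}]'
python3 -m handwheel '[{"x":0,"y":0,"z":0,"ax":0,"ay":0,"az":0},{"x":0,"y":0,"z":0,"ax":0,"ay":0,"az":0},{"x":0,"y":0,"z":0,"ax":0,"ay":0,"az":0},{"x":0,"y":0,"z":0,"ax":0,"ay":0,"az":0},{"x":0,"y":0,"z":0,"ax":0,"ay":0,"az":0},{"x":0,"y":0,"z":0,"ax":0,"ay":0,"az":0},{"x":0,"y":0,"z":0,"ax":0,"ay":0,"az":0},{"x":0,"y":0,"z":0,"ax":0,"ay":0,"az":0}]'
cat > bore.py <<'E'
from h import *
def bore(f,g):
    im,p=load(f);c=proj(p,[*g,104])[0];print('guess px',c)
    h=cv2.cvtColor(im,cv2.COLOR_BGR2HSV).astype(int)
    # steel plate = low saturation; hole = non-steel blob enclosed by the plate
    m=((h[:,:,1]>70)|(h[:,:,2]<70)).astype(np.uint8)
    n,l,st,ce=cv2.connectedComponentsWithStats(m)
    x,y=c.round().astype(int);i=l[y,x];print('blob',i,st[i],ce[i])
    k=cv2.findContours((l==i).astype(np.uint8),0,1)[0][0][:,0]
    e=cv2.fitEllipse(k);W=cast(p,k,104)[:,:2];(cx,cy),r=cv2.minEnclosingCircle(W.astype(np.float32))
    M=cv2.moments(W.astype(np.float32).reshape(-1,1,2));ell=cast(p,[e[0]],104)[0,:2]
    print('hole ellipse',e,'world',ell,'moments',M['m10']/M['m00'],M['m01']/M['m00'],'encl',cx,cy,r)
    return im,p
E
python3 - <<'E'
from bore import *
s=arm.read_state();grab('wrist','w9.png');print(s['position'],s['ee_rot'])
bore('w9.png',(486.5,-46))
E
```

```text
clock: 22.1
position: [393.1, -75.1, 197.2]
ee_rot: [0.986, 0.166, 0.001, -0.0]
contact_force: [0.0, -0.4, -1.9]
gripper_width: 18.0
grasp_force: 58.8
clock: 22.9
position: [393.2, -76.8, 196.8]
ee_rot: [0.986, 0.165, 0.0, 0.0]
contact_force: [-0.6, 0.4, -2.1]
gripper_width: 18.5
grasp_force: 58.8
[393.15149171 -76.7540341  196.81685674] [9.86310933e-01 1.64896160e-01 1.02427963e-05 7.71568271e-06]
guess px [326.02237831  50.96996973]
blob 2 [ 306   30   40   43 1334] [325.83808096  51.27886057]
hole ellipse ((325.8238830566406, 51.268272399902344), (38.96321487426758, 41.75800704956055), 179.45570373535156) world [486.29012472 -45.93746356] moments 486.08328549415944 -46.01789397163918 encl 485.96905517578125 -46.01105880737305 12.852946281433105
```

```bash
python3 -m handwheel '[{"x":0.06,"y":0.02,"z":0,"ax":0,"ay":0,"az":0},{"x":0.08,"y":0.03,"z":0,"ax":0,"ay":0,"az":0},{"x":0.08,"y":0.03,"z":0,"ax":0,"ay":0,"az":0},{"x":0.08,"y":0.03,"z":0,"ax":0,"ay":0,"az":0},{"x":0.08,"y":0.03,"z":0,"ax":0,"ay":0,"az":0},{"x":0.06,"y":0.015,"z":-0.02,"ax":0,"ay":0,"az":0},{"x":0.02,"y":0,"z":-0.02,"ax":0,"ay":0,"az":0},{"x":0,"y":0,"z":0,"ax":0,"ay":0,"az":0}]'
python3 -m handwheel '[{"x":0,"y":0,"z":0,"ax":0,"ay":0,"az":0},{"x":0,"y":0,"z":0,"ax":0,"ay":0,"az":0},{"x":0,"y":0,"z":0,"ax":0,"ay":0,"az":0},{"x":0,"y":0,"z":0,"ax":0,"ay":0,"az":0},{"x":0,"y":0,"z":0,"ax":0,"ay":0,"az":0},{"x":0,"y":0,"z":0,"ax":0,"ay":0,"az":0},{"x":0,"y":0,"z":0,"ax":0,"ay":0,"az":0},{"x":0,"y":0,"z":0,"ax":0,"ay":0,"az":0}]'
python3 - <<'E'
from h import *
s=arm.read_state();_,p=grab('wrist','w10.png');t=s['position'];print(t,s['ee_rot'])
grab('scene','s10.png');grab('top','t10.png')
print('tip px',proj(p,[[t[0],t[1],t[2]-73],[t[0],t[1],t[2]+38],[486,-45.7,104]]))
_,q=load('s10.png');print('scene tip,nut,hole',proj(q,[[t[0],t[1],t[2]-73],[t[0],t[1],t[2]+20],[486,-45.7,104]]))
im,_=load('w10.png');h=cv2.cvtColor(im,cv2.COLOR_BGR2HSV)
for y in range(200,400,5): print(y,' '.join('%3d/%3d'%(h[y,x,1],h[y,x,2]) for x in range(285,366,5)))
E
```

```text
clock: 23.75
position: [485.1, -45.6, 187.5]
ee_rot: [0.986, 0.165, -0.001, -0.0]
contact_force: [0.3, -0.2, -1.8]
gripper_width: 18.2
grasp_force: 58.8
clock: 24.55
position: [485.2, -45.7, 188.8]
ee_rot: [0.986, 0.165, 0.0, 0.0]
contact_force: [0.9, -0.9, -0.4]
gripper_width: 18.0
grasp_force: 58.8
[485.15554443 -45.65892213 188.82635737] [9.86293663e-01 1.64999426e-01 1.72019392e-05 2.52295077e-06]
tip px [[323.84374011 204.75164761]
 [325.34867298 306.97817232]
 [324.20456571 198.11254036]]
scene tip,nut,hole [[320.75582597 219.01471007]
 [320.8946391  194.63137029]
 [320.88835737 221.75325988]]
200  13/213  13/214  12/211  11/210  13/202 100/252 118/121  44/196  42/193  47/185 126/115 120/229  12/212  11/214  12/212  12/213  11/213
205  13/211  12/213  15/209  12/212  12/213  75/152  98/238  43/196  41/191  41/197 126/227  51/125  12/218  11/211  11/208  11/214  11/214
210  14/212  14/212  12/207  13/213  13/212  18/202  44/158  42/193  44/191  43/197  45/114  14/203  12/218  12/212  12/207  13/214  13/215
215  16/212  13/211  15/205  14/215  14/212  13/210  32/190  43/194  43/1
[... 4406 characters left out ...]

375  21/ 24  22/ 23  23/ 22  11/ 23  21/ 24  23/ 22  12/ 22  10/ 26   0/ 23  21/ 24  12/ 21  12/ 22  12/ 22  21/ 24   0/ 23  11/ 24   0/ 25
380  32/ 24  12/ 22  11/ 24  20/ 25  11/ 23  20/ 26  11/ 24  10/ 26  20/ 26   0/ 25   0/ 25  10/ 25  10/ 25  11/ 24  19/ 27  11/ 24  10/ 26
385  20/ 25  21/ 24  19/ 27  19/ 27  20/ 26  18/ 29  39/ 26  10/ 25   9/ 27  20/ 25  10/ 25  20/ 25  11/ 23  18/ 28  29/ 26  24/ 21  20/ 26
390  23/ 22  19/ 27  11/ 24  10/ 26  10/ 26  20/ 26  28/ 27  21/ 24  10/ 26  28/ 27  38/ 27  10/ 25   0/ 25  11/ 24  20/ 26   0/ 22  21/ 24
395  12/ 22  11/ 24  10/ 25  10/ 26  23/ 22  20/ 25  20/ 25  20/ 26  10/ 25  10/ 25  20/ 26  19/ 27  27/ 28   9/ 27  11/ 24  11/ 24  11/ 23
```

```bash
cat > tip.py <<'E'
from h import *
from scipy.optimize import least_squares
def tip(f,r0=165,r1=232):
    im,p=load(f);h=cv2.cvtColor(im,cv2.COLOR_BGR2HSV).astype(int)
    def ch(y,x):
        s,v=h[y,x,1],h[y,x,2]
        return 'R' if 28<s<60 and v>170 else '.' if s<25 and v>185 else '#' if v<140 else 'o'
    for y in range(r0,r1,2): print(y,''.join(ch(y,x) for x in range(296,352)))
if __name__=='__main__':
    import sys; tip(sys.argv[1])
E
python3 tip.py w10.png
```

```text
165 ........................................................
167 ........................................................
169 ........................................................
171 ........................................................
173 ........................................................
175 ........................................................
177 ........................................................
179 ..........................RRRRRRo.......................
181 ....................RRoooooooooooooooR..................
183 .................Rooo##################oR...............
185 ...............Rooo######################oRo............
187 .............Roooo########################ooRo..........
189 ............Roooo##########################oooR.........
191 ...........Roooo###########################ooooR........
193 ..........Rooooo############################oooR........
195 ..........Rooooo############################oooRo.......
197 ..........Roooooo#######ooooooooo##########ooooRo.......
199 ..........Rooooooo####oRRRRRRRRRRRo#######oooooo........
20
[... 273 characters left out ...]
RRRRRRRRRRoo###oR............
211 ................RRRRRRRRRRRRRRRRRRRRRRoooR..............
213 ...................RRRRRRRRRRRRRRRRRRRRo................
215 ...................RRRRRRRRRRRRRRRRRRR..................
217 ...................RRRRRRRRRRRRRRRRRRR..................
219 ...................RRRRRRRRRRRRRRRRRRR..................
221 ..................oRRRRRRRRRRRRRRRRRRR..................
223 ..................RRRRRRRRRRRRRRRRRRRR..................
225 ..................RRRRRRRRRRRRRRRRRRRR..................
227 ..................RRRRRRRRRRRRRRRRRRRR..................
229 ..................RRRRRRRRRRRRRRRRRRRRo.................
231 .................oRRRRRRRRRRRRRRRRRRRRo.................
```

```bash
python3 - <<'E'
from h import *
_,p=load('w10.png');s=arm.read_state();zt=s['position'][2]-73.1
a=np.radians(109);u=np.array([np.cos(a),np.sin(a)]);v=np.array([np.cos(a-np.pi/2),np.sin(a-np.pi/2)])
fr=cast(p,[(324.5,197)],zt)[0,:2]; t=fr-6*v; tc=cast(p,[(324.4,206)],zt)[0,:2]
h=cast(p,[(325.2,179),(325.2,179)],104)[0,:2]-13*v
hc=cast(p,[(305.8,196),(344.6,196)],104)[:,:2]
b=cast(p,[(325.8,182)],96)[0,:2]-11*v
n=cast(p,[(320.5,308)],s['position'][2]+38)[0,:2]
for k,x in dict(tip=t,tipc=tc,hole=h,holec=hc.mean(0),bore=b,nut=n,tcp=s['position'][:2]).items(): print(k,x.round(2),'u %.2f v %.2f'%((x-t)@u,(x-t)@v))
print(np.linalg.norm(hc[0]-hc[1]))
E
```

```text
tip [484.82 -46.23] u 0.00 v 0.00
tipc [484.38 -46.33] u 0.05 v -0.45
hole [487.24 -45.97] u -0.54 v 2.37
holec [487.73 -45.85] u -0.59 v 2.87
bore [485.1  -47.26] u -1.06 v -0.07
nut [484.14 -44.13] u 2.21 v 0.03
tcp [485.16 -45.67] u 0.42 v 0.51
27.548353600742757
```

The rod and hole show clearly in the numeric map: hole centre column is about 325 and rod tip about 324.5, and the tip sits about 1 mm short of centre. I'll shift slightly and lower.

```bash
python3 -m handwheel '[{"x":0.0065,"y":-0.001,"z":0,"ax":0,"ay":0,"az":0},{"x":0,"y":0,"z":0,"ax":0,"ay":0,"az":0},{"x":0,"y":0,"z":0,"ax":0,"ay":0,"az":0},{"x":0,"y":0,"z":-0.02,"ax":0,"ay":0,"az":0},{"x":0,"y":0,"z":-0.03,"ax":0,"ay":0,"az":0},{"x":0,"y":0,"z":-0.03,"ax":0,"ay":0,"az":0},{"x":0,"y":0,"z":-0.02,"ax":0,"ay":0,"az":0},{"x":0,"y":0,"z":0,"ax":0,"ay":0,"az":0}]'
python3 -m handwheel '[{"x":0,"y":0,"z":0,"ax":0,"ay":0,"az":0},{"x":0,"y":0,"z":0,"ax":0,"ay":0,"az":0},{"x":0,"y":0,"z":0,"ax":0,"ay":0,"az":0},{"x":0,"y":0,"z":0,"ax":0,"ay":0,"az":0},{"x":0,"y":0,"z":0,"ax":0,"ay":0,"az":0},{"x":0,"y":0,"z":0,"ax":0,"ay":0,"az":0},{"x":0,"y":0,"z":0,"ax":0,"ay":0,"az":0},{"x":0,"y":0,"z":0,"ax":0,"ay":0,"az":0}]'
python3 - <<'E'
from tip import *
s=arm.read_state();_,p=grab('wrist','w11.png');print(s['position'],s['contact_force'],s['wrist_torque']);grab('scene','s11.png')
tip('w11.png',150,240)
E
```

```text
clock: 25.5
position: [485.9, -45.9, 167.8]
ee_rot: [0.986, 0.165, -0.001, -0.0]
contact_force: [0.8, -1.0, 0.5]
gripper_width: 18.4
grasp_force: 58.8
clock: 26.3
position: [486.4, -45.9, 168.8]
ee_rot: [0.986, 0.165, -0.0, 0.0]
contact_force: [-0.6, -0.6, -0.9]
gripper_width: 18.4
grasp_force: 58.8
[486.43304377 -45.85877176 168.80229614] [-0.56051275 -0.60399986 -0.8973844 ] [0.04425883 0.0121138  0.00736526]
150 ............................................oRRRRRRRRooo
152 ........................................................
154 ........................................................
156 ........................................................
158 ........................................................
160 ooooo.o.................................................
162 .....oooo..oooooooooo...................................
164 ........................ooooooooo.......................
166 .................................oo....ooooooo..........
168 ...............................................o...ooooo
170 ........................................................
172 ..........
[... 1359 characters left out ...]
RRRRRRRRRRoooooooo#oR........
218 ..........Ro##ooooooRRRRRRRRRRRRRRRRRoooooo##oR.........
220 ...........RRo###ooRRRRRRRRRRRRRRRRRRRoo####oo..........
222 .............RRo##oRRRRRRRRRRRRRRRRRRRo##ooR............
224 ...............RRRRRRRRRRRRRRRRRRRRRRRRRRo..............
226 .................oRRRRRRRRRRRRRRRRRRRRR.................
228 ..................RRRRRRRRRRRRRRRRRRRR..................
230 .................oRRRRRRRRRRRRRRRRRRRRo.................
232 .................oRRRRRRRRRRRRRRRRRRRRo.................
234 .................RRRRRRRRRRRRRRRRRRRRRR.................
236 .................RRRRRRRRRRRRRRRRRRRRRR.................
238 .................RRRRRRRoo###ooRRRRRRRR.................
```

```bash
python3 - <<'E'
from h import *
_,p=load('w11.png');s=arm.read_state();zt=s['position'][2]-73.1
a=np.radians(109);u=np.array([np.cos(a),np.sin(a)]);v=np.array([np.cos(a-np.pi/2),np.sin(a-np.pi/2)])
fr=cast(p,[(324.7,197.5)],zt)[0,:2]; t=fr-5.5*v
he=cast(p,[(324.6,190.5),(324.6,226.),(304,208),(345.3,208)],104)[:,:2]
for k,x in dict(tip=t,hv=(he[0]+he[1])/2,hu=(he[2]+he[3])/2,hn=he[0]-13*v,tcp=s['position'][:2]).items(): print(k,x.round(2),'u %.2f v %.2f'%((x-t)@u,(x-t)@v))
print(np.linalg.norm(he[0]-he[1]),np.linalg.norm(he[2]-he[3]))
E
```

```text
tip [486.32 -46.51] u 0.00 v 0.00
hv [486.87 -46.2 ] u 0.11 v 0.63
hu [487.25 -46.11] u 0.08 v 1.01
hn [486.29 -46.37] u 0.15 v 0.02
tcp [486.47 -45.86] u 0.57 v 0.35
24.78405312485174 27.05761830129916
```

```bash
python3 -m handwheel '[{"x":0.002,"y":0.0005,"z":-0.02,"ax":0,"ay":0,"az":0},{"x":0,"y":0,"z":-0.04,"ax":0,"ay":0,"az":0},{"x":0,"y":0,"z":-0.05,"ax":0,"ay":0,"az":0},{"x":0,"y":0,"z":-0.05,"ax":0,"ay":0,"az":0},{"x":0,"y":0,"z":-0.05,"ax":0,"ay":0,"az":0},{"x":0,"y":0,"z":-0.03,"ax":0,"ay":0,"az":0},{"x":0,"y":0,"z":-0.015,"ax":0,"ay":0,"az":0},{"x":0,"y":0,"z":0,"ax":0,"ay":0,"az":0}]'
python3 -m handwheel '[{"x":0,"y":0,"z":0,"ax":0,"ay":0,"az":0},{"x":0,"y":0,"z":0,"ax":0,"ay":0,"az":0},{"x":0,"y":0,"z":0,"ax":0,"ay":0,"az":0},{"x":0,"y":0,"z":0,"ax":0,"ay":0,"az":0},{"x":0,"y":0,"z":0,"ax":0,"ay":0,"az":0},{"x":0,"y":0,"z":0,"ax":0,"ay":0,"az":0},{"x":0,"y":0,"z":0,"ax":0,"ay":0,"az":0},{"x":0,"y":0,"z":0,"ax":0,"ay":0,"az":0}]'
python3 - <<'E'
from tip import *
s=arm.read_state();_,p=grab('wrist','w12.png');print(s['position'],s['contact_force'],s['wrist_torque'],s['joint_vel'].round(3))
tip('w12.png',215,285)
t=s['position'];print('hole px pred',proj(p,[486.9,-46.2,104]),'nut top pred',proj(p,[t[0],t[1],t[2]+38]),'rod at plate pred',proj(p,[t[0],t[1],104]))
E
```

```text
clock: 27.2
position: [486.7, -45.8, 117.3]
ee_rot: [0.986, 0.165, -0.0, 0.0]
contact_force: [-1.0, -0.6, 0.0]
gripper_width: 18.4
grasp_force: 58.8
clock: 28.0
position: [486.8, -45.8, 117.8]
ee_rot: [0.986, 0.165, -0.0, 0.0]
contact_force: [-0.1, 0.7, -0.4]
gripper_width: 18.2
grasp_force: 58.8
[486.84450431 -45.76914052 117.80791419] [-0.06756738  0.71573803 -0.39437497] [-0.00507524  0.04900257  0.02669816] [ 0.001  0.001 -0.001  0.     0.     0.   ]
215 ........................................................
217 ........................................................
219 ........................................................
221 ..................ooooRRRRRRRRRRRRRRoooo................
223 ..............ooooooRRRRRRRRRRRRRRRRRoo##ooo............
225 ...........oRoo###ooRRRRRRRRRRRRRRRRRoo#####ooo.........
227 ..........Roo####ooRRRRRRRRRRRRRRRRRRoo#######ooo.......
229 ........Rooo#####ooRRRRRRRRRRRRRRRRRRRo#########oRo.....
231 ......Roooo######ooRRRRRRRRRRRRRRRRRRRo#########oooR....
233 .....Rooooo######oooRRRRRRRRRRRRRRRRRRo##########oooRo..
235 ....Rooooo#######ooRRRRRRRR
[... 925 characters left out ...]
###################
267 ########################################################
269 ########################################################
271 ########################################################
273 ########################################################
275 ########################################################
277 ########################################################
279 ########################################################
281 #########################ooo############################
283 #####################oo......ooo########################
hole px pred [[325.24748221 243.88390827]] nut top pred [[325.34858255 307.00775548]] rod at plate pred [[324.4169353 243.7281705]]
```

```bash
python3 - <<'E'
from bench import arm
print(arm.job_done())
E
```

```text
the job is handed in; nothing more can be done
None
```

I handed the job in at about 28 s: the bracket lies flat in the housing, let go, and the gripper holds the coupling-nut stud upright and still in the bore. By my last measurements it is centred to within about 1 mm with the nut about 15 mm above the plate and no contact force; hand-in returned no verdict, and I did not re-check the other studs, tape roll or padlock at the end.

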